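Pack the contact-cleaner can and hasp the accessory case shut

TASK

Pack up the accessory case: pick up the contact-cleaner can that has toppled on the bench and stand it upright, cap up, in the case's empty bay, setting it down rather than dropping it. Then lower the lid until it is fully shut and swing the hasp down over the staple until it lies against the front of the case. Leave the multimeter, the marker, the phone and what is already in the case where they are. Leave the multimeter, the marker, the phone and what is already in the case where they are. Leave the multimeter, the marker, the phone and what is already in the case where they are. Leave the multimeter, the marker, the phone and what is already in the case where they are. Leave the multimeter, the marker, the phone and what is already in the case where they are. Leave the multimeter, the marker, the phone and what is already in the case where they are.

Things in the scene. Friction and masses are not known exactly. Their poses are not given: they have to be found in the camera images.
- case: Blue case with aluminium edges, fixed to the bench: 170 mm deep (x), 260 wide (y), base shell 85 high, 140 high with the lid shut; walls and floor 6 mm. Origin: centre of its underside; x points from its front (robot side) to its back, y to its left, z up. A divider (5 mm thick, top at z = 66 mm) at y = 0 makes two bays. End handles stand out 19 mm from the left and right walls.
- bay (a point): Centre of the floor of the empty bay, the one on the case's -y side; in the case's frame at (0, -63, 6) mm, axes as case. The bay is 158 mm deep (x) by 121 wide (y); under the shut lid there are 128 mm of height over its floor.
- lid (a joint): Angle of the case's lid about the hinge along its back top edge: 0 = shut, positive = open (up and back), limit 1.75 rad. Starts about 1.25 to 1.42. Stiff hinge: the lid stays where it is left; about 2 to 4 N at its free edge closes it.
- lid_hinge (a point): Point on the lid's hinge axis, at the middle of the case's back top edge: in the case's frame (85, 0, 85) mm. Its axes turn with the lid (as case when shut).
- lid_edge (a point): Middle of the lid's outer front edge. The lid is a shell 170 mm deep, 260 wide and 55 high with 6 mm walls; with the lid shut this point lies 170 mm in front of the hinge and 55 mm above it. Its axes turn with the lid; +z is the outward normal of the lid's flat top face.
- hasp (a joint): Angle of the steel hasp leaf about its hinge on the lid's front face: 0 = hanging flat along the front of the case with its slot over the staple (lid shut), 1.57 = straight out from the lid's front, 2.6 = its limit, folded up. Starts about 1.7 to 2.4. Stiff: it stays where it is left; about 1 N at its end moves it.
- hasp_hinge (a point): Point on the hasp's hinge axis (which runs along the case's y): 6 mm in front of the lid's front face, middle of its width, 20 mm above the lid's lower rim; so with the lid shut at (-91, 0, 105) mm in the case's frame.
- hasp_tip (a point): Middle of the free end of the hasp leaf, 75 mm from its hinge. The leaf is a steel plate 36 mm wide and 3 thick, with a rolled lip 8 mm thick at this end and a slot from 35 to 61 mm below the hinge, 12 mm wide.
- staple (a point): Outer end of the fixed staple loop on the front of the case's base, in the case's frame at (-98, 0, 55) mm: a 5 mm steel bar loop that stands 15 mm out of the front face from 45 to 65 mm above the bench.
- can: Loose yellow aerosol can with a red cap, about 0.18 kg, 122 mm tall: body diameter 52 mm up to 88 mm, shoulder, cap diameter 45 mm from 94 to 122 mm. Origin: centre of its base; z runs along its axis to the cap. It starts lying on its side on the bench to the left of the case, the cap pointing away from the robot to within about 25 degrees.
- tin: Loose steel tin, diameter 68 mm, 75 high, standing in the case's +y bay; leave it. Origin: centre of its underside.
- fusebox: Loose black and orange box, 50 x 90 x 42 mm, lying in the case's +y bay; leave it. Origin: centre of its underside.
- multimeter: Loose yellow multimeter lying flat on the bench left of the case, beyond the can: 165 long (x) x 80 wide x 36 high; leave it. Origin: centre of its underside.
- marker: Loose red marker lying on the bench to the right of the case, 130 mm long (x), 15 high; leave it. Origin: centre of its underside.
- phone: Black phone lying on the bench left of the case, beyond the can: 155 (x) x 74 x 9 mm; leave it. Origin: centre of its underside.
Things that resemble listed ones, but are neither listed nor needed, are in the scene too. Of the things like the can, leave any that is blue or purple; of the rest the larger one is meant.

How it is judged:
By the outcome, as a careful person would: the job done as asked, in the order asked, and still so for the second after the job is handed in, with the robot touching nothing.
It also fails if it takes over 72 s, if anything falls off the work surface, if the arm or the gripper's body presses on something with over 40 N, if the wrist force passes 120 N, or if a joint passes its speed limit or range.

ROBOT

A 6-joint arm with a two-finger parallel gripper is mounted at the origin on the work surface. World frame = base frame: x ahead of the robot, y to its left, z up, the work surface at z = 0. Lengths are in m, angles in rad, forces in N, time in s.
With the tool pointing down it reaches from about 0.3 to 0.775 m from the base axis. Payload 14.6 kg.
Tool frame: the origin (TCP) lies at the very end of the fingers, on their centre line; the grasp point (between the pads) lies 19 mm behind it; z points along the fingers, y is the line along which they close (so a half turn about z gives the same grasp; the last joint's range is limited). The gripper opens to 94 mm and grips with 3 to 60 N. Pads are 16 mm wide; open, the fingers measure 119 mm over their backs; the gripper's body (75 mm by 177 mm) begins 78 mm behind the grasp point.
Start: joints at [-1.384, 0.3, 1.521, -0, 1.321, -0.067], TCP at [0.138, -0.532, 0.205] pointing down, gripper open.
Joint ranges: [-3.03, 3.03], [-0.79, 2.21], [0.23, 2.52], [-1.04, 4.18], [0, 3.07], [-2.55, 2.55]. Speed limits (rad/s): [2.22, 2.22, 2.57, 3.14, 3.14, 3.14].

INTERFACE

Orientations are given as [roll, pitch, yaw] about the fixed x, y, z axes, in that order (R = Rz(yaw) Ry(pitch) Rx(roll)).
In Python, from station import ctrl gives the robot as it stands. The module is installed in compiled form; this text tells all that it offers.
- The arm moves only by the tool step_arm, never from a script. Its argument "deltas" is a list of rows, each an object with "dp": the shift along the tool's x, y, z scaled (see below), a list of three; "twist": the turn about the tool's z scaled (see below). In form: [{"dp": [tx, ty, tz], "twist": twist}, ...]. A call has 1 to 12 rows; each row shifts and turns the commanded pose from where the row before left it, along the tool's axes as they then stand; what a row does not reach is not made up. The controller multiplies each number of a shift by 0.04 m and each number of a turn by 4 degrees. A row lasts 1/10 s, in which the tool goes at most 50 mm and 8.59 degrees, less where a joint would pass 70% of its speed; a pose out of reach is approached as far as the arm can. A call with a number of a shift or a turn outside -1 to 1 is refused whole. A call with a gripper value outside its range is refused whole. "gripper" is the opening, from -1 (shut) to 1 (fully open), set as the call begins (left out, the last holds). The fingers move at their own pace and stop on an object; "squeeze" is the grip in N (left out, the last holds). Time passes only in rows, so rows that do not move let the fingers close. It gives the time, the measured TCP pose, the force, the opening and the grip force at its end, in the units of the state.
- ctrl.get_obs(): the state, without advancing time (a new reading comes with each control period).
- ctrl.camera(name): name is "scene" or "top" or "wrist"; returns (picture, depth): 480x640x3 uint8, red, green, blue; 480x640 float32, m along the optical axis (not along the pixel's ray), 0 where there is no reading.
- ctrl.get_calibration(name): a dict with "fx", "fy", "cx", "cy" (pixels), "distortion" ([k1, k2, p1, p2, k3] as OpenCV has them; the pictures are not rectified), "world_to_cam" (4x4, takes a point from world to camera coordinates); the wrist camera has in their place "hand_eye" (4x4, takes a point from camera to tool coordinates, whose origin is the TCP and whose axes are the flange's). Camera axes: x right, y down, z forward; pixel columns grow to the right and rows downward; lengths in m; the calibration is good to about 2 mm. A picture is of the moment at which its call begins: read the wrist's pose just before it. get_calibration takes no time and is no camera call.
- ctrl.hand_in(): hands the job in; it is judged then, once.
Trained networks look in the newest picture that a camera, given by its name, has taken for a name from the list of things; names that differ only in an ending like _2 or _b are one class to them, and where a whole thing is asked for, a point or a joint stands for the part that bears it (a point fixed in the world has none). Each returns a list of dicts, best first, with "conf" (0 to 1); they miss things now and then, are a little off and sometimes report something else, mostly with a low value. They report only what shows in the picture. A call takes as long as a camera call. They do not tell look-alikes from the thing itself.
- ctrl.spot_in(camera, label): "rect" ([left, top, right, bottom] as shares, 0 to 1, of the picture: columns of its width, rows of its height, round what is visible of it).
- ctrl.cut_out(camera, label): "pixels" (480x640 bool, what is visible of it) and "rect" ([left, top, right, bottom] as shares, 0 to 1, of the picture: columns of its width, rows of its height, round what is visible of it).
The state is a dict: "time_s": time; "qpos": joint angles; "joint_vel": joint speeds; "tau": joint torques, N m; "ee_pos": TCP position; "eef_rot": TCP orientation; "force": force on the tool from outside, world axes, zero at the start; "moment": the same for the moment, N m; "grip_width": finger opening in m; "grip_force": force on a finger pad.
Only numpy, scipy, OpenCV 4.12 (cv2) and the standard library are available. Lean on these libraries where they do the work, as an engineer would, in place of code of your own. Each camera call takes 0.05 s, during which the arm holds its last target. There are 200 camera calls.

## Working session

There is one attempt and no reset: what is moved stays moved. The work goes in short steps, Python scripts to look and compute and a tool call to move; the robot and the scene stay as the last step left them, time stands still between calls to the robot, and variables do not carry over. Pictures are saved under pics/ and viewed, at most 10 in all, crops included, and the job is handed in when it is done.

Besides the shell and the picture viewer there is one more tool, called by a JSON object that holds its "op" and its "data", one argument or row to a line. step_arm: Moves the arm, as the interface text tells. Its arguments: {"type":"object","properties":{"deltas":{"type":"array"},"gripper":{"type":"number"},"squeeze":{"type":"number"}},"required":["deltas"]}

```bash
mkdir -p pics
cat > h.py <<'E'
import numpy as np, cv2, json
from station import ctrl
from scipy.spatial.transform import Rotation as R
def T_ee():
    o=ctrl.get_obs(); T=np.eye(4); T[:3,:3]=R.from_euler('xyz',o['eef_rot']).as_matrix(); T[:3,3]=o['ee_pos']; return T
def c2w(name,T=None):
    c=ctrl.get_calibration(name)
    return np.linalg.inv(np.array(c['world_to_cam'])) if 'world_to_cam' in c else (T if T is not None else T_ee())@np.array(c['hand_eye'])
def cloud(name,depth,M=None,mask=None):
    c=ctrl.get_calibration(name); K=np.array([[c['fx'],0,c['cx']],[0,c['fy'],c['cy']],[0,0,1.]])
    v,u=np.nonzero((depth>0)&(mask if mask is not None else True))
    n=cv2.undistortPoints(np.stack([u,v],1).astype(float).reshape(-1,1,2),K,np.array(c['distortion'],float)).reshape(-1,2)
    z=depth[v,u]; P=np.c_[n*z[:,None],z]; M=c2w(name) if M is None else M
    return P@M[:3,:3].T+M[:3,3],u,v
def save(n,img): cv2.imwrite('pics/'+n+'.png',img[:,:,::-1])
E
python3 - <<'E'
from h import *
o=ctrl.get_obs(); print({k:np.round(v,3).tolist() for k,v in o.items()})
for n in ['scene','top']:
    im,d=ctrl.camera(n); save(n+'0',im); np.savez('/tmp/'+n,im=im,d=d)
    M=c2w(n); print(n,M.round(3).tolist())
    for l in ['can','case','lid','hasp','multimeter','marker','phone','tin']:
        for r in ctrl.cut_out(n,l)[:4]:
            p,_,_=cloud(n,d,M,r['pixels']); 
            print(l,round(r['conf'],2),(np.array(r['rect'])*[640,480,640,480]).round().tolist(), p.shape[0] and [np.percentile(p,q,axis=0).round(3).tolist() for q in (2,50,98)])
E
```

```text
{'time_s': 0.0, 'qpos': [-1.384, 0.3, 1.522, 0.0, 1.321, -0.067], 'joint_vel': [-0.001, 0.0, -0.0, -0.0, -0.0, 0.001], 'tau': [-0.0, -53.18, -35.274, 0.071, 0.024, -0.0], 'ee_pos': [0.138, -0.532, 0.205], 'eef_rot': [-3.14, -0.0, 0.254], 'force': [-0.578, 0.358, 0.043], 'moment': [-0.003, 0.035, 0.027], 'grip_force': 0.0, 'grip_width': 0.094}
scene [[-0.738, 0.647, -0.193, 0.664], [0.675, 0.704, -0.223, 0.226], [-0.009, -0.295, -0.956, 1.087], [0.0, 0.0, 0.0, 1.0]]
can 0.94 [390.0, 293.0, 443.0, 354.0] [[0.375, 0.21, 0.004], [0.436, 0.241, 0.049], [0.496, 0.269, 0.056]]
can 0.86 [355.0, 239.0, 391.0, 299.0] [[0.372, 0.036, 0.003], [0.416, 0.093, 0.048], [0.454, 0.149, 0.055]]
can 0.75 [435.0, 362.0, 484.0, 390.0] [[0.403, 0.347, 0.019], [0.446, 0.373, 0.035], [0.488, 0.402, 0.042]]
can 0.72 [421.0, 250.0, 466.0, 267.0] [[0.254, 0.148, 0.001], [0.293, 0.184, 0.033], [0.327, 0.219, 0.04]]
case 0.68 [135.0, 158.0, 319.0, 314.0] [[0.465, -0.275, 0.004], [0.613, -0.135, 0.134], [0.695, -0.001, 0.266]]
hasp 0.67 [180.0, 195.0, 209.0, 224.0] [[0.621, -0.187, 0.256], [0.628, -0.131, 0.316], 
[... 1650 characters left out ...]
.344, 0.036], [0.685, 0.388, 0.045]]
marker 0.93 [489.0, 228.0, 501.0, 281.0] [[0.405, -0.428, 0.005], [0.467, -0.417, 0.013], [0.528, -0.406, 0.019]]
marker 0.73 [150.0, 160.0, 191.0, 229.0] [[0.53, 0.307, 0.015], [0.605, 0.344, 0.036], [0.687, 0.387, 0.045]]
marker 0.63 [316.0, 130.0, 453.0, 181.0] [[0.597, -0.258, 0.09], [0.633, -0.129, 0.257], [0.668, -0.006, 0.329]]
phone 0.56 [211.0, 144.0, 260.0, 211.0] [[0.577, 0.148, 0.004], [0.647, 0.194, 0.01], [0.722, 0.241, 0.015]]
tin 0.86 [343.0, 215.0, 368.0, 247.0] [[0.481, -0.115, 0.009], [0.508, -0.083, 0.081], [0.543, -0.053, 0.087]]
tin 0.21 [150.0, 158.0, 193.0, 231.0] [[0.53, 0.307, 0.014], [0.606, 0.344, 0.036], [0.687, 0.387, 0.045]]
```

View pics/scene0.png

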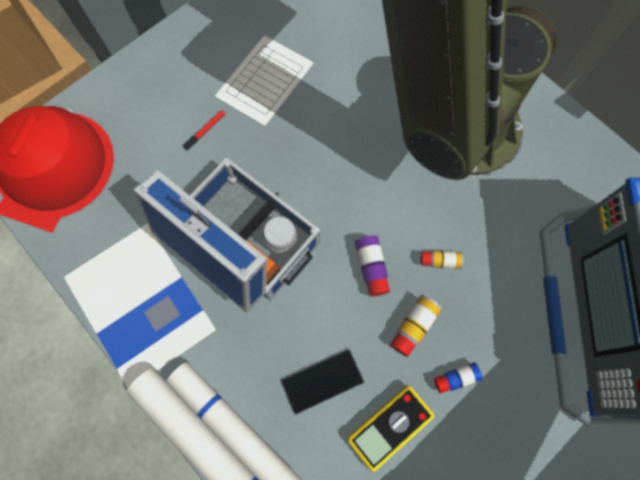

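View pics/top0.png

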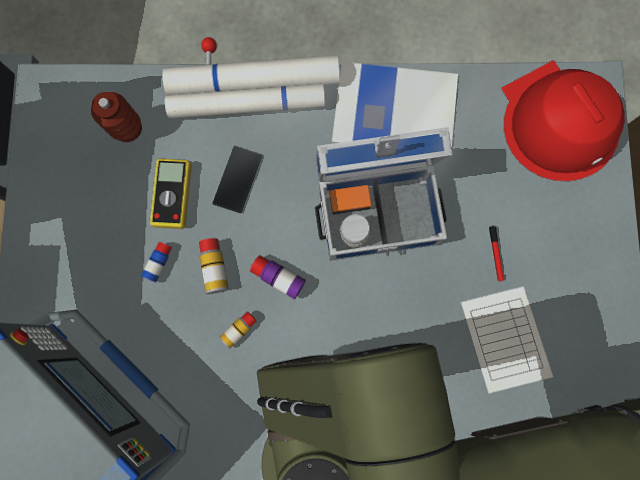

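Run:
```python
from h import *
im=np.load('/tmp/scene.npz')['im']; a=im[220:400,340:500]
save('crop_cans',cv2.resize(a,None,fx=4,fy=3.3,interpolation=cv2.INTER_CUBIC)[:594,:640])
```

```text
(no output)
```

View pics/crop_cans.png

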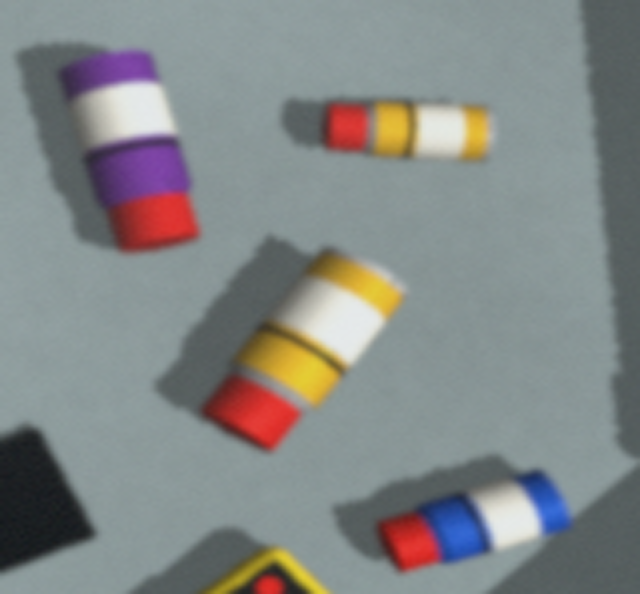

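Red-capped candidates in the scene view are purple at (372,265), small yellow at (442,259), larger yellow at (416,325) and blue at (458,377). The description picks the larger yellow one at (416,325). The crop confirms it: yellow body, white band, and a red cap pointing away from the robot. The lid is open with the hasp near (195,210), and the empty bay is on the -y side.

```bash
cat > meas.py <<'E'
from h import *
from scipy.optimize import minimize
def canfit(P):
    # lying cylinder: surface points; fit axis line with body r=.026 for s<.088, cap r=.0225
    P=P[(P[:,2]>0.02)]; xy=P[:,:2]; c=xy.mean(0); d=np.linalg.svd(xy-c,full_matrices=False)[2][0]; d*=np.sign(d[0])
    from scipy.optimize import least_squares
    n=P[:,:2]-c
    def res(p):
        a=p[0];e=np.array([np.cos(a),np.sin(a)]);s=n@e;q=n@[-e[1],e[0]]-p[1]
        s0=p[3]; r=np.where(s-s0<0.091,.026,.0225)
        return np.hypot(q,P[:,2]-p[2])-r
    a0=np.arctan2(d[1],d[0]); s=n@d
    L=least_squares(res,[a0,0,.026,s.min()],loss='soft_l1',f_scale=.002); p=L.x
    e=np.array([np.cos(p[0]),np.sin(p[0])]); s=n@e
    s1,s2=np.percentile(s,[.5,99.5]); base=c+e*s1+np.array([-e[1],e[0]])*p[1]
    return dict(ang=p[0].round(3),zc=p[2].round(4),len=(s2-s1).round(4),base=base.round(4).tolist(),cap=(base+e*(s2-s1)).round(4).tolist(),rms=float(np.sqrt((L.fun**2).mean()).round(4)),top=np.percentile(P[:,2],98).round(4))
E
python3 - <<'E'
from meas import *
rim=[]
for n in ['scene','top']:
    D=np.load(f'/tmp/{n}.npz'); im,d=D['im'],D['d']; ctrl.camera(n)
    for r in ctrl.cut_out(n,'can'):
        if r['conf']<.3: continue
        p,_,_=cloud(n,d,None,r['pixels'])
        m=np.median(p,0)
        if abs(m[0]-.434)<.03 and abs(m[1]-.24)<.03: print(n,canfit(p))
    p,_,_=cloud(n,d); p0=p
    b=p[(abs(p[:,0]-.3)<.05)&(abs(p[:,1])<.1)&(p[:,2]<.03)]; print(n,'bench z',np.median(b[:,2]))
    q=p[(p[:,0]>.42)&(p[:,0]<.72)&(p[:,1]>-.32)&(p[:,1]<.03)]
    rr=q[(q[:,2]>.076)&(q[:,2]<.096)]
    # front rim: points, min-area rect over rim pts
    (c,s,a)=cv2.minAreaRect(rr[:,:2].astype(np.float32)); print('rim rect',np.round(c,4),np.round(s,4),a)
    best=[]
    for yaw in np.radians(np.arange(-5,20,.25)):
        e=np.array([np.cos(yaw),np.sin(yaw)]); u=rr[:,:2]@e; v=rr[:,:2]@[-e[1],e[0]]
        h,_=np.histogram(u,np.arange(u.min()-.01,u.max()+.01,.003)); h2,_=np.histogram(v,np.arange(v.min()-.01,v.max()+.01,.003)); best.append(((h**2.).sum()+(h2**2.).sum(),yaw))
    yaw=max(best)[1]; e=np.array([np.cos(yaw),np.sin(yaw)]);f=np.array([-e[1],e[0]])
    u=rr[:,:2]@e; v=rr[:,:2]@f
    print('yaw',np.degrees(yaw),'u pct',np.percentile(u,[.5,2,98]).round(4),'v pct',np.percentile(v,[.5,2,98,99.5]).round(4))
    u0=np.percentile(u,1); vc=(np.percentile(v,1)+np.percentile(v,99))/2
    print('centre',((u0+.085)*e+vc*f).round(4))
    L=q[q[:,2]>.12]; uL=L[:,:2]@e-(u0+.17); k=np.argsort(L[:,2])
    for z in np.arange(.12,.36,.02):
        w=uL[(L[:,2]>z)&(L[:,2]<z+.02)]
        if len(w): print(round(z+.01,2),len(w),np.percentile(w,[3,50,97]).round(3))
    print('zmax',L[:,2].max())
E
```

```text
scene {'ang': np.float64(0.196), 'zc': np.float64(0.0275), 'len': np.float64(0.1213), 'base': [0.3764, 0.2308], 'cap': [0.4953, 0.2544], 'rms': 0.0023, 'top': np.float64(0.0559)}
scene bench z 0.0012380032163215038
rim rect [ 0.5822 -0.142 ] [0.2251 0.2645] 8.338561058044434
yaw 8.25 u pct [0.4437 0.4444 0.6035] v pct [-0.3541 -0.3524 -0.0927 -0.0923]
centre [ 0.5556 -0.1447]
0.13 384 [0.    0.047 0.05 ]
0.15 408 [-0.003  0.043  0.045]
0.17 408 [-0.008  0.039  0.042]
0.19 450 [-0.009  0.035  0.038]
0.21 482 [-0.017  0.031  0.034]
0.23 503 [-0.021  0.027  0.03 ]
0.25 2866 [-0.032 -0.013  0.025]
0.27 2014 [-0.011  0.01   0.021]
0.29 20 [-0.014 -0.012 -0.012]
0.31 16 [-0.014 -0.012 -0.011]
0.33 92 [-0.014 -0.01  -0.007]
0.35 30 [-0.014 -0.011 -0.008]
zmax 0.3429906692265705
top {'ang': np.float64(0.202), 'zc': np.float64(0.0266), 'len': np.float64(0.1211), 'base': [0.3768, 0.2298], 'cap': [0.4954, 0.254], 'rms': 0.0029, 'top': np.float64(0.0559)}
top bench z 0.0007906294310995321
rim rect [ 0.5644 -0.1449] [0.1963 0.2668] 6.9542059898376465
yaw 8.25 u pct [0.443  0.4434 0.6262] v pct [-0.3552 -0.3533 -0.0948 -0.0937]
centre [ 0.5548 -0.1462]
0.13 29 [-0.01  -0.002  0.04 ]
0.15 24 [-0.014 -0.008  0.029]
0.17 26 [-0.018 -0.01   0.037]
0.19 23 [-0.021 -0.015  0.034]
0.21 21 [-0.026 -0.023  0.022]
0.23 14 [-0.03  -0.028  0.012]
0.25 2356 [-0.032 -0.016  0.011]
0.27 1193 [-0.017  0.01   0.021]
0.29 77 [-0.015 -0.014 -0.012]
0.31 52 [-0.015 -0.014 -0.012]
0.33 112 [-0.014 -0.013 -0.007]
0.35 15 [-0.016 -0.012 -0.009]
zmax 0.34141659262897306
```

{"op": "step_arm", "data": {
  "deltas": [
    {"dp":[0,0,0],"twist":0.8},
    {"dp":[0.613,-0.875,0],"twist":0},
    {"dp":[0.613,-0.875,0],"twist":0},
    {"dp":[0.613,-0.875,0],"twist":0},
    {"dp":[0.613,-0.875,0],"twist":0},
    {"dp":[0.613,-0.875,0],"twist":0},
    {"dp":[0.613,-0.875,0],"twist":0},
    {"dp":[0.613,-0.875,0],"twist":0},
    {"dp":[0.613,-0.875,0],"twist":0},
    {"dp":[0.613,-0.875,0],"twist":0},
    {"dp":[0.613,-0.875,0],"twist":0}
  ],
  "gripper": 0.6
}}

```text
time_s: 2.2
ee_pos: [0.31, -0.1394, 0.2057]
eef_rot: [3.141, -0.001, 0.198]
force: [1.3, -0.9, -0.5]
grip_width: 0.0749
grip_force: 0.0
```

{"op": "step_arm", "data": {
  "deltas": [
    {"dp":[0.613,-0.875,0],"twist":0},
    {"dp":[0.613,-0.875,0],"twist":0},
    {"dp":[0.613,-0.875,0],"twist":0},
    {"dp":[0.613,-0.875,0],"twist":0},
    {"dp":[0.613,-0.875,0],"twist":0},
    {"dp":[0.613,-0.875,0],"twist":0},
    {"dp":[0.613,-0.875,0],"twist":0},
    {"dp":[0.613,-0.875,0],"twist":0},
    {"dp":[0.613,-0.875,0],"twist":0},
    {"dp":[0.613,-0.875,0],"twist":0},
    {"dp":[0,0,0],"twist":0},
    {"dp":[0,0,0],"twist":0}
  ]
}}

```text
time_s: 3.4
ee_pos: [0.481, 0.2506, 0.2049]
eef_rot: [3.141, 0.001, 0.199]
force: [0.6, -0.2, -0.9]
grip_width: 0.0749
grip_force: 0.0
```

```bash
cat > go.py <<'E'
import sys
from h import *
def to(x,y,z,yaw=None):
    o=ctrl.get_obs(); T=T_ee(); d=np.array([x,y,z])-T[:3,3]
    y0=np.arctan2(T[1,0],T[0,0]); tw=0 if yaw is None else -np.degrees(yaw-y0)/4
    yw=y0 if yaw is None else yaw
    print('t',round(o['time_s'],2),'pos',T[:3,3].round(4),'yaw',y0.round(4),'grip',round(float(o['grip_width']),4),round(float(o['grip_force']),1),'F',np.round(o['force'],1))
    print('d->tool units at goal yaw',np.round(np.array([d[0]*np.cos(yw)+d[1]*np.sin(yw),d[0]*np.sin(yw)-d[1]*np.cos(yw),-d[2]])/.04,3),'twist',round(tw,3))
E
python3 - <<'E'
from meas import *; from go import to
T=T_ee(); im,d=ctrl.camera('wrist'); save('w1',im)
for r in ctrl.cut_out('wrist','can')[:3]:
    p,_,_=cloud('wrist',d,c2w('wrist',T),r['pixels']); print(r['conf'],np.round(r['rect'],2),canfit(p))
to(.4805,.2513,.007,.199)
E
```

```text
0.93 [0.25 0.37 0.37 0.57] {'ang': np.float64(-0.351), 'zc': np.float64(0.0106), 'len': np.float64(0.0888), 'base': [0.4065, 0.3936], 'cap': [0.4899, 0.363], 'rms': 0.0024, 'top': np.float64(0.0388)}
0.81 [0.46 0.41 0.55 0.7 ] {'ang': np.float64(0.202), 'zc': np.float64(0.0259), 'len': np.float64(0.1221), 'base': [0.3774, 0.2323], 'cap': [0.497, 0.2569], 'rms': 0.0018, 'top': np.float64(0.0528)}
0.8 [0.49 0.84 0.57 0.89] {'ang': np.float64(-0.685), 'zc': np.float64(0.0101), 'len': np.float64(0.0502), 'base': [0.2593, 0.2114], 'cap': [0.2982, 0.1796], 'rms': 0.0009, 'top': np.float64(0.0375)}
t 3.5 pos [0.481  0.2496 0.2055] yaw 0.1974 grip 0.0751 0.0 F [-0.1  1.2 -0.2]
d->tool units at goal yaw [-4.000e-03 -4.400e-02  4.963e+00] twist -0.023
```

{"op": "step_arm", "data": {
  "deltas": [
    {"dp":[0,-0.06,1],"twist":0},
    {"dp":[0,0,1],"twist":0},
    {"dp":[0,0,1],"twist":0},
    {"dp":[0,0,1],"twist":0},
    {"dp":[0,0,0.6],"twist":0},
    {"dp":[0,0,0.35],"twist":0},
    {"dp":[0,0,0],"twist":0},
    {"dp":[0,0,0],"twist":0}
  ]
}}

```text
time_s: 4.3
ee_pos: [0.4815, 0.2527, 0.0088]
eef_rot: [-3.141, -0.002, 0.197]
force: [-0.7, -0.1, 0.2]
grip_width: 0.0753
grip_force: 0.0
```

{"op": "step_arm", "data": {
  "deltas": [
    {"dp":[0,0,0],"twist":0},
    {"dp":[0,0,0],"twist":0},
    {"dp":[0,0,0],"twist":0},
    {"dp":[0,0,0],"twist":0},
    {"dp":[0,0,0],"twist":0},
    {"dp":[0,0,0],"twist":0},
    {"dp":[0,0,0],"twist":0},
    {"dp":[0,0,0],"twist":0}
  ],
  "gripper": -0.2,
  "squeeze": 5
}}

```text
time_s: 5.1
ee_pos: [0.481, 0.2528, 0.0076]
eef_rot: [-3.141, -0.001, 0.198]
force: [0.9, -0.2, 3.1]
grip_width: 0.0447
grip_force: 5.0
```

Run:
```python
import numpy as np
# arc rows of grip point about base edge, s=.106, r=.026; x=fwd along tool x, z up -> units (tx,tz)
s,r=.106,.026
th=np.radians(np.linspace(0,90,23)); x=s*np.cos(th)-r*np.sin(th); z=s*np.sin(th)+r*np.cos(th)
print(np.c_[np.diff(x),-np.diff(z)]. __truediv__(.04).round(3).tolist())
```

```text
[[-0.053, -0.187], [-0.066, -0.183], [-0.079, -0.178], [-0.092, -0.172], [-0.104, -0.165], [-0.115, -0.157], [-0.126, -0.148], [-0.136, -0.139], [-0.146, -0.129], [-0.155, -0.118], [-0.163, -0.107], [-0.17, -0.095], [-0.176, -0.083], [-0.182, -0.07], [-0.186, -0.057], [-0.19, -0.043], [-0.193, -0.03], [-0.194, -0.016], [-0.195, -0.002], [-0.194, 0.012], [-0.193, 0.026], [-0.191, 0.04]]
```

{"op": "step_arm", "data": {
  "deltas": [
    {"dp":[-0.053,0,-0.187],"twist":0},
    {"dp":[-0.066,0,-0.183],"twist":0},
    {"dp":[-0.079,0,-0.178],"twist":0},
    {"dp":[-0.092,0,-0.172],"twist":0},
    {"dp":[-0.104,0,-0.165],"twist":0},
    {"dp":[-0.115,0,-0.157],"twist":0},
    {"dp":[-0.126,0,-0.148],"twist":0},
    {"dp":[-0.136,0,-0.139],"twist":0},
    {"dp":[-0.146,0,-0.129],"twist":0},
    {"dp":[-0.155,0,-0.118],"twist":0},
    {"dp":[-0.163,0,-0.107],"twist":0}
  ]
}}

```text
time_s: 6.2
ee_pos: [0.4317, 0.2429, 0.075]
eef_rot: [3.141, 0.0, 0.198]
force: [-0.6, -0.3, -1.9]
grip_width: 0.0446
grip_force: 5.3
```

{"op": "step_arm", "data": {
  "deltas": [
    {"dp":[-0.17,0,-0.095],"twist":0},
    {"dp":[-0.176,0,-0.083],"twist":0},
    {"dp":[-0.182,0,-0.07],"twist":0},
    {"dp":[-0.186,0,-0.057],"twist":0},
    {"dp":[-0.19,0,-0.043],"twist":0},
    {"dp":[-0.193,0,-0.03],"twist":0},
    {"dp":[-0.194,0,-0.016],"twist":0},
    {"dp":[-0.195,0,-0.002],"twist":0},
    {"dp":[-0.194,0,0.012],"twist":0},
    {"dp":[-0.193,0,0.026],"twist":0},
    {"dp":[-0.191,0,0.04],"twist":0},
    {"dp":[0,0,0],"twist":0}
  ]
}}

```text
time_s: 7.4
ee_pos: [0.3504, 0.2266, 0.0872]
eef_rot: [3.141, 0.001, 0.198]
force: [0.2, 1.0, -1.7]
grip_width: 0.0447
grip_force: 5.3
```

Run:
```python
from h import *; from go import to
o=np.array
to(.4,.24,.1)
im,d=ctrl.camera('scene'); save('s2',im[200:380,320:500].repeat(3,0).repeat(3,1))
p,u,v=cloud('scene',d); c=im[v,u].astype(int)
near=(abs(p[:,0]-.36)<.12)&(abs(p[:,1]-.225)<.07)
red=near&(c[:,0]>130)&(c[:,1]<70)&(c[:,2]<70); yel=near&(c[:,0]>150)&(c[:,1]>100)&(c[:,2]<90)
for n,m in(('red',red),('yel',yel)): print(n,m.sum(),[np.percentile(p[m],q,axis=0).round(3).tolist() for q in(3,50,97)] if m.sum() else '')
```

```text
t 7.4 pos [0.3504 0.2266 0.0872] yaw 0.1982 grip 0.0447 5.3 F [ 0.2  1.  -1.7]
d->tool units at goal yaw [ 1.281 -0.085 -0.319] twist 0
red 0 
yel 32 [[0.284, 0.156, 0.031], [0.291, 0.162, 0.036], [0.356, 0.168, 0.229]]
```

View pics/s2.png

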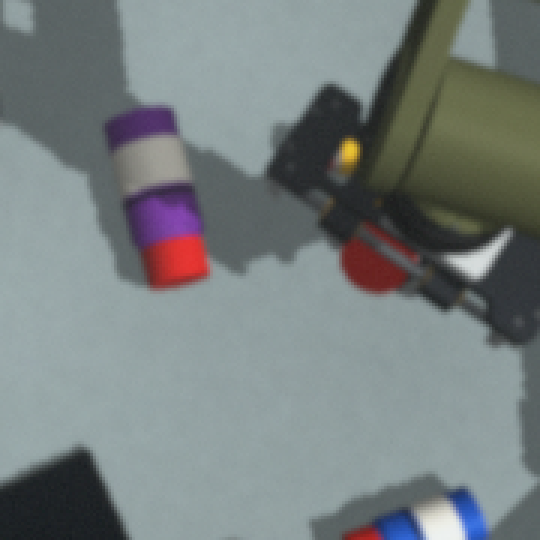

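The cap disc is at crop (378,260) and the white body shows behind it at (470,255). So the can is held clear of the bench but only partly swung up. I'll raise it, ease the grip so it can hang, and measure the tilt.

```bash
cat > tilt.py <<'E'
from h import *
def tilt(names=('scene','top')):
    T=T_ee(); g=T[:3,3]+T[:3,2]*-.019
    for n in names:
        im,d=ctrl.camera(n); p,u,v=cloud(n,d,c2w(n,T) if n=='wrist' else None); c=im[v,u].astype(int)
        m=(np.linalg.norm(p-g,axis=1)<.045)&(c[:,0]>60)&(c[:,1]<.35*c[:,0])&(c[:,2]<.35*c[:,0])
        q=p[m]
        if len(q)<15: print(n,'red',len(q)); continue
        for _ in range(3):
            cc=q.mean(0); nn=np.linalg.svd(q-cc)[2][2]; nn*=np.sign(nn[2]); e=(q-cc)@nn; q=q[abs(e)<max(.002,e.std())]
        print(n,'red',m.sum(),len(q),'c',cc.round(4),'n',nn.round(3),'tilt deg',np.degrees(np.arccos(nn[2])).round(1),'cap-grip',(cc-g).round(4),'rms',e.std().round(4))
        b=p[(np.linalg.norm(p[:,:2]-g[:2],axis=1)<.13)&(c[:,0]>110)&(c[:,1]>80)&(c[:,2]<.5*c[:,0])&(p[:,2]<.2)]
        if len(b): print('  yellow',len(b),b.min(0).round(3),b.max(0).round(3))
E
python3 -c "from tilt import *; tilt()"
```

```text
scene red 139 111 c [0.3634 0.2299 0.1136] n [0.772 0.168 0.613] tilt deg 52.2 cap-grip [0.0125 0.0031 0.0073] rms 0.001
  yellow 34 [0.285 0.147 0.024] [0.419 0.168 0.198]
top red 0
```

{"op": "step_arm", "data": {
  "deltas": [
    {"dp":[0,0,-0.5],"twist":0},
    {"dp":[0,0,-0.5],"twist":0},
    {"dp":[0,0,0],"twist":0},
    {"dp":[0,0,0],"twist":0}
  ],
  "squeeze": 3
}}

```text
time_s: 7.95
ee_pos: [0.3514, 0.2267, 0.1269]
eef_rot: [3.142, 0.0, 0.198]
force: [0.9, -0.1, -1.4]
grip_width: 0.0449
grip_force: 3.0
```

```bash
python3 -c "
from tilt import *; from go import to; to(.35,.22,.1); tilt()"
```

```text
t 7.95 pos [0.3514 0.2267 0.1269] yaw 0.1978 grip 0.0449 3.0 F [ 0.9 -0.1 -1.4]
d->tool units at goal yaw [-0.067  0.158  0.673] twist 0
scene red 147 102 c [0.3613 0.2274 0.1546] n [ 0.094 -0.037  0.995] tilt deg 5.8 cap-grip [0.0099 0.0007 0.0087] rms 0.001
  yellow 73 [0.267 0.147 0.024] [0.421 0.167 0.04 ]
top red 0
```

{"op": "step_arm", "data": {
  "deltas": [
    {"dp":[0,0,0],"twist":0},
    {"dp":[0,0,0],"twist":0},
    {"dp":[0,0,-0.5],"twist":0.77},
    {"dp":[0,0,-0.7],"twist":0},
    {"dp":[0,0,-0.8],"twist":0},
    {"dp":[0,0,-0.7],"twist":0},
    {"dp":[0.1,0.4,0],"twist":0},
    {"dp":[0.2,0.7,0],"twist":0},
    {"dp":[0.25,0.9,0],"twist":0},
    {"dp":[0.25,0.9,0],"twist":0},
    {"dp":[0.25,0.9,0],"twist":0},
    {"dp":[0.25,0.9,0],"twist":0}
  ],
  "squeeze": 12
}}

```text
time_s: 9.25
ee_pos: [0.4302, 0.0467, 0.2353]
eef_rot: [-3.142, 0.0, 0.144]
force: [0.6, 0.8, -1.2]
grip_width: 0.0449
grip_force: 12.0
```

{"op": "step_arm", "data": {
  "deltas": [
    {"dp":[0.25,0.9,0],"twist":0},
    {"dp":[0.25,0.9,0],"twist":0},
    {"dp":[0.25,0.9,0],"twist":0},
    {"dp":[0.25,0.9,0],"twist":0},
    {"dp":[0.25,0.9,0],"twist":0},
    {"dp":[0.2,0.7,0],"twist":0},
    {"dp":[0.2,0.7,0],"twist":0},
    {"dp":[0.1,0.5,0],"twist":0},
    {"dp":[0.1,0.3,0],"twist":0},
    {"dp":[0,0,0],"twist":0},
    {"dp":[0,0,0],"twist":0}
  ]
}}

```text
time_s: 10.35
ee_pos: [0.5415, -0.2057, 0.2352]
eef_rot: [-3.141, 0.0, 0.144]
force: [0.3, -0.4, -1.6]
grip_width: 0.045
grip_force: 12.0
```

Run:
```python
from tilt import *; from go import to
to(.5443,-.2107,.235,.144); tilt()
for n in('scene','top'): pass
im,d=ctrl.camera('top'); im2,_=ctrl.camera('scene')
save('b1',np.hstack([cv2.resize(im[100:300,280:480],(400,400)),cv2.resize(im2[80:330,100:350],(400,400))]))
```

```text
t 10.35 pos [ 0.5415 -0.2057  0.2352] yaw 0.1444 grip 0.045 12.0 F [ 0.3 -0.4 -1.6]
d->tool units at goal yaw [0.052 0.133 0.005] twist 0.006
scene red 0
top red 0
```

View pics/b1.png

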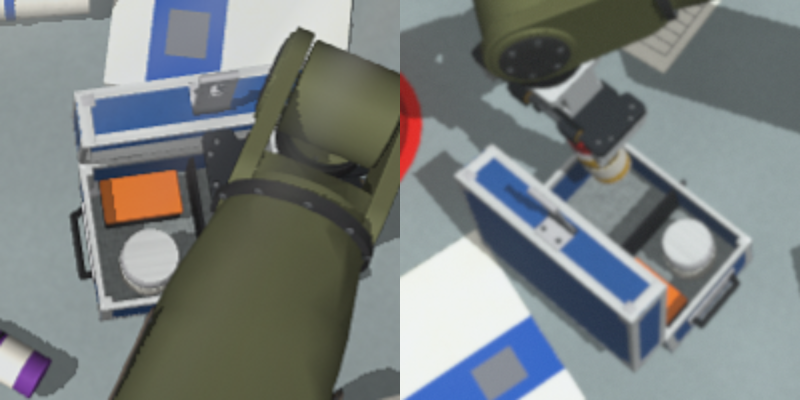

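The can hangs cap-up over the empty bay, with its body near (605,165) in the right panel. I'll lower it now.

{"op": "step_arm", "data": {
  "deltas": [
    {"dp":[0.05,0.13,0],"twist":0},
    {"dp":[0,0,0.5],"twist":0},
    {"dp":[0,0,0.6],"twist":0},
    {"dp":[0,0,0.6],"twist":0},
    {"dp":[0,0,0.6],"twist":0},
    {"dp":[0,0,0.5],"twist":0},
    {"dp":[0,0,0.2],"twist":0},
    {"dp":[0,0,0],"twist":0},
    {"dp":[0,0,0],"twist":0}
  ]
}}

```text
time_s: 11.45
ee_pos: [0.5448, -0.2114, 0.1165]
eef_rot: [3.141, -0.001, 0.144]
force: [0.0, 0.1, -2.1]
grip_width: 0.0448
grip_force: 12.0
```

Run:
```python
from h import *; from go import to
to(.5443,-.2107,.1)
T=T_ee(); im,d=ctrl.camera('scene'); p,u,v=cloud('scene',d); c=im[v,u].astype(int); g=T[:3,3]
m=(np.linalg.norm(p[:,:2]-g[:2],axis=1)<.06)&(p[:,2]<.115)&(c[:,0]>110)&((c[:,0]-c[:,2]>40)|(c.min(1)>150))
q=p[m]
for z in np.arange(0,.12,.01):
    w=q[(q[:,2]>=z)&(q[:,2]<z+.01)]
    if len(w)>4: print(round(z,2),len(w),(w.mean(0)-g).round(4),(w.max(0)-g).round(3))
```

```text
t 11.45 pos [ 0.5448 -0.2114  0.1165] yaw 0.1443 grip 0.0448 12.0 F [ 0.   0.1 -2.1]
d->tool units at goal yaw [-0.01  -0.02   0.413] twist 0
0.0 31 [ 0.039  -0.0028 -0.1091] [ 0.046  0.041 -0.107]
0.01 14 [ 0.0406 -0.01   -0.1053] [ 0.044  0.037 -0.103]
0.02 8 [-0.0115  0.0207 -0.0882] [ 0.001  0.023 -0.087]
0.03 28 [-0.0162  0.0203 -0.0817] [ 0.005  0.025 -0.077]
0.04 20 [-0.0128  0.0213 -0.0729] [ 0.006  0.025 -0.068]
0.05 12 [-0.0185  0.0214 -0.0606] [-0.006  0.024 -0.057]
0.06 15 [-0.0144  0.0232 -0.0521] [-0.004  0.026 -0.048]
0.07 6 [-0.0098  0.0247 -0.0446] [-0.006  0.025 -0.042]
```

{"op": "step_arm", "data": {
  "deltas": [
    {"dp":[0,0,0.1],"twist":0},
    {"dp":[0,0,0.1],"twist":0},
    {"dp":[0,0,0.06],"twist":0},
    {"dp":[0,0,0],"twist":0}
  ],
  "squeeze": 8
}}

```text
time_s: 11.9
ee_pos: [0.5442, -0.2111, 0.1047]
eef_rot: [-3.141, 0.001, 0.144]
force: [0.1, -0.5, -1.0]
grip_width: 0.045
grip_force: 8.0
```

{"op": "step_arm", "data": {
  "deltas": [
    {"dp":[0,0,0.06],"twist":0},
    {"dp":[0,0,0.06],"twist":0},
    {"dp":[0,0,0],"twist":0}
  ]
}}

```text
time_s: 12.2
ee_pos: [0.5448, -0.2115, 0.1012]
eef_rot: [3.141, -0.001, 0.144]
force: [-0.9, 0.1, 5.6]
grip_width: 0.0444
grip_force: 8.7
```

{"op": "step_arm", "data": {
  "deltas": [
    {"dp":[0,0,0.04],"twist":0},
    {"dp":[0,0,0],"twist":0},
    {"dp":[0,0,0],"twist":0}
  ],
  "squeeze": 3
}}

```text
time_s: 12.5
ee_pos: [0.5449, -0.2116, 0.1]
eef_rot: [3.14, -0.002, 0.144]
force: [-2.2, -0.4, 9.0]
grip_width: 0.0459
grip_force: 4.9
```

{"op": "step_arm", "data": {
  "deltas": [
    {"dp":[0,0,0],"twist":0},
    {"dp":[0,0,0],"twist":0},
    {"dp":[0,0,0],"twist":0},
    {"dp":[0,0,0],"twist":0}
  ],
  "gripper": 0.2
}}

```text
time_s: 12.9
ee_pos: [0.5443, -0.2112, 0.0986]
eef_rot: [-3.141, 0.0, 0.144]
force: [0.3, 0.6, -0.3]
grip_width: 0.0564
grip_force: 0.0
```

{"op": "step_arm", "data": {
  "deltas": [
    {"dp":[0,0,-0.3],"twist":0},
    {"dp":[0,0,-0.5],"twist":0},
    {"dp":[0,0,-0.7],"twist":0},
    {"dp":[0,0,-0.9],"twist":0},
    {"dp":[0,0,-0.6],"twist":0},
    {"dp":[0,0,0],"twist":0}
  ]
}}

```text
time_s: 13.5
ee_pos: [0.5454, -0.2117, 0.2232]
eef_rot: [3.138, -0.006, 0.144]
force: [-0.5, 0.2, -0.9]
grip_width: 0.0561
grip_force: 0.0
```

Run:
```python
from h import *; from go import to
T=T_ee(); to(.54,-.21,.3)
for n in('wrist','scene'):
    im,d=ctrl.camera(n)
    p,u,v=cloud(n,d,c2w(n,T) if n=='wrist' else None); c=im[v,u].astype(int)
    m=(np.linalg.norm(p[:,:2]-T[:2,3],axis=1)<.06)&(p[:,2]<.17)&(c[:,0]>60)&(c[:,1]<.35*c[:,0])&(c[:,2]<.35*c[:,0]); q=p[m]
    if len(q): 
        t=q[q[:,2]>np.percentile(q[:,2],90)-.006]; cc=t.mean(0); nn=np.linalg.svd(t-cc)[2][2]
        print(n,len(q),len(t),cc.round(4),'extent',np.ptp(t,axis=0).round(3),'n',nn.round(3))
    if n=='wrist': save('w2',im)
```

```text
t 13.5 pos [ 0.5454 -0.2117  0.2232] yaw 0.1442 grip 0.0561 0.0 F [-0.5  0.2 -0.9]
d->tool units at goal yaw [-0.129 -0.061 -1.919] twist 0
wrist 2748 2517 [ 0.5327 -0.2119  0.1279] extent [0.044 0.044 0.007] n [0.009 0.004 1.   ]
scene 248 216 [ 0.5329 -0.2055  0.1293] extent [0.042 0.035 0.01 ] n [0.005 0.017 1.   ]
```

The can stands upright: cap top at z = 0.128 m from two views, with a level normal. Next I'll go behind the lid.

{"op": "step_arm", "data": {
  "deltas": [
    {"dp":[0,0,-0.9],"twist":0},
    {"dp":[0,0,-0.9],"twist":0},
    {"dp":[0,0,-0.9],"twist":0},
    {"dp":[0,0,-0.97],"twist":0},
    {"dp":[0,-0.88,0],"twist":0},
    {"dp":[0.6,-0.88,0],"twist":0},
    {"dp":[0.85,-0.88,0],"twist":0},
    {"dp":[0.85,-0.88,0],"twist":0},
    {"dp":[0.85,-0.88,0],"twist":0},
    {"dp":[0.83,0,0],"twist":0},
    {"dp":[0,0,0],"twist":0},
    {"dp":[0,0,0],"twist":0}
  ],
  "gripper": -1,
  "squeeze": 10
}}

```text
time_s: 14.8
ee_pos: [0.6767, -0.0141, 0.3631]
eef_rot: [-3.141, 0.003, 0.145]
force: [-0.5, -0.1, 1.0]
grip_width: 0.0004
grip_force: 0.0
```

Run:
```python
from h import *; from go import to
to(.6774,-.0146,.247,.144)
c=np.array([.555,-.1455]); y=.144; p=T_ee()[:2,3]-c; print('case xy',p@[np.cos(y),np.sin(y)],p@[-np.sin(y),np.cos(y)])
th=np.linspace(1.38,-.03,25); X=85-155*np.cos(th)+55*np.sin(th)+8; Z=85+155*np.sin(th)+55*np.cos(th)
print(X[0],Z[0],np.c_[np.diff(X),-np.diff(Z)].__truediv__(40).round(2).tolist())
```

```text
t 14.8 pos [ 0.6767 -0.0141  0.3631] yaw 0.1445 grip 0.0004 0.0 F [-0.5 -0.1  1. ]
d->tool units at goal yaw [0.015 0.014 2.903] twist 0.007
case xy 0.1393182096718303 0.11252576951463347
117.60761531931544 247.61754292909663 [[-0.24, -0.03], [-0.24, -0.01], [-0.24, -0.0], [-0.24, 0.01], [-0.24, 0.03], [-0.24, 0.04], [-0.24, 0.06], [-0.23, 0.07], [-0.23, 0.08], [-0.22, 0.1], [-0.22, 0.11], [-0.21, 0.12], [-0.2, 0.13], [-0.19, 0.14], [-0.18, 0.16], [-0.17, 0.17], [-0.16, 0.18], [-0.15, 0.19], [-0.14, 0.19], [-0.13, 0.2], [-0.12, 0.21], [-0.11, 0.22], [-0.09, 0.22], [-0.08, 0.23]]
```

{"op": "step_arm", "data": {
  "deltas": [
    {"dp":[0,0,1],"twist":0},
    {"dp":[0,0,1],"twist":0},
    {"dp":[0,0,0.9],"twist":0},
    {"dp":[0,0,0],"twist":0},
    {"dp":[-0.27,0,0],"twist":0},
    {"dp":[-0.27,0,0],"twist":0},
    {"dp":[-0.24,0,-0.03],"twist":0},
    {"dp":[-0.24,0,-0.01],"twist":0},
    {"dp":[-0.24,0,0],"twist":0}
  ]
}}

```text
time_s: 15.7
ee_pos: [0.6267, -0.022, 0.2543]
eef_rot: [3.141, -0.005, 0.144]
force: [4.2, 0.5, -1.0]
grip_width: 0.0005
grip_force: 1.6
```

{"op": "step_arm", "data": {
  "deltas": [
    {"dp":[-0.24,0,0.01],"twist":0},
    {"dp":[-0.24,0,0.03],"twist":0},
    {"dp":[-0.24,0,0.04],"twist":0},
    {"dp":[-0.24,0,0.06],"twist":0},
    {"dp":[-0.23,0,0.07],"twist":0},
    {"dp":[-0.23,0,0.08],"twist":0}
  ]
}}

```text
time_s: 16.3
ee_pos: [0.5706, -0.0301, 0.2428]
eef_rot: [3.14, -0.005, 0.143]
force: [1.1, -0.1, 1.8]
grip_width: 0.0006
grip_force: 1.4
```

{"op": "step_arm", "data": {
  "deltas": [
    {"dp":[-0.22,0,0.1],"twist":0},
    {"dp":[-0.22,0,0.11],"twist":0},
    {"dp":[-0.21,0,0.12],"twist":0},
    {"dp":[-0.2,0,0.13],"twist":0},
    {"dp":[-0.19,0,0.14],"twist":0},
    {"dp":[-0.18,0,0.16],"twist":0},
    {"dp":[-0.17,0,0.17],"twist":0},
    {"dp":[-0.16,0,0.18],"twist":0}
  ]
}}

```text
time_s: 17.1
ee_pos: [0.5085, -0.0386, 0.1945]
eef_rot: [-3.142, 0.0, 0.144]
force: [0.2, -1.0, 2.8]
grip_width: 0.0002
grip_force: 1.0
```

{"op": "step_arm", "data": {
  "deltas": [
    {"dp":[-0.15,0,0.19],"twist":0},
    {"dp":[-0.14,0,0.19],"twist":0},
    {"dp":[-0.13,0,0.2],"twist":0},
    {"dp":[-0.12,0,0.21],"twist":0},
    {"dp":[-0.08,0,0.22],"twist":0}
  ]
}}

```text
time_s: 17.6
ee_pos: [0.4841, -0.0421, 0.1539]
eef_rot: [-3.141, 0.0, 0.144]
force: [-0.4, 0.4, 2.0]
grip_width: 0.0004
grip_force: 0.7
```

{"op": "step_arm", "data": {
  "deltas": [
    {"dp":[0,0,0.12],"twist":0},
    {"dp":[0,0,0.12],"twist":0},
    {"dp":[0,0,0.08],"twist":0},
    {"dp":[0,0,0],"twist":0}
  ]
}}

```text
time_s: 18.0
ee_pos: [0.4846, -0.042, 0.1415]
eef_rot: [-3.141, 0.0, 0.144]
force: [0.3, 0.2, 0.6]
grip_width: 0.0004
grip_force: 0.0
```

{"op": "step_arm", "data": {
  "deltas": [
    {"dp":[0,0,0.06],"twist":0},
    {"dp":[0,0,0],"twist":0}
  ]
}}

```text
time_s: 18.2
ee_pos: [0.485, -0.0421, 0.1402]
eef_rot: [3.141, -0.001, 0.144]
force: [-2.3, 0.4, 6.7]
grip_width: 0.0007
grip_force: 3.4
```

{"op": "step_arm", "data": {
  "deltas": [
    {"dp":[0,0,0.06],"twist":0},
    {"dp":[0,0,0],"twist":0}
  ]
}}

```text
time_s: 18.4
ee_pos: [0.4851, -0.042, 0.1399]
eef_rot: [3.141, -0.002, 0.144]
force: [-14.4, 2.0, 33.8]
grip_width: 0.0004
grip_force: 16.4
```

{"op": "step_arm", "data": {
  "deltas": [
    {"dp":[0,0,-0.6],"twist":0},
    {"dp":[0,0,-0.9],"twist":0},
    {"dp":[-0.3,-0.9,-0.9],"twist":0},
    {"dp":[-0.9,-0.9,0],"twist":0},
    {"dp":[-0.9,-0.9,0],"twist":0},
    {"dp":[0,-0.9,0],"twist":0},
    {"dp":[0,0,0],"twist":0}
  ]
}}

```text
time_s: 19.1
ee_pos: [0.3822, 0.0884, 0.2322]
eef_rot: [-3.141, -0.002, 0.148]
force: [-0.5, -0.6, -0.7]
grip_width: 0.0009
grip_force: 0.0
```

Run:
```python
from h import *; from go import to
to(.45,-.15,.2)
cc=np.array([.555,-.1455]); y=.144; 
for n in('scene','top'):
    im,d=ctrl.camera(n); p,u,v=cloud(n,d); q=p.copy(); w=p[:,:2]-cc; q[:,0]=w@[np.cos(y),np.sin(y)]; q[:,1]=w@[-np.sin(y),np.cos(y)]
    t=q[(abs(q[:,0])<.08)&(abs(q[:,1])<.12)&(q[:,2]<.19)&(q[:,2]>.09)]
    A=np.c_[t[:,:2],np.ones(len(t))]; s=np.linalg.lstsq(A,t[:,2],rcond=None)[0]; print(n,'lid plane',s.round(4),len(t))
    h=q[(q[:,0]<-.088)&(q[:,0]>-.19)&(abs(q[:,1])<.017)&(q[:,2]>.03)&(q[:,2]<.2)]
    print('hasp',len(h)); 
    for a in np.arange(-.19,-.085,.01):
        k=h[(h[:,0]>=a)&(h[:,0]<a+.01)]
        if len(k): print(' ',round(a,3),len(k),np.percentile(k[:,2],[5,50,95]).round(3),k[:,1].mean().round(3))
    print('lid x range at top',np.percentile(q[(q[:,2]>.132)&(q[:,2]<.148)&(abs(abs(q[:,1])-.06)<.04),0],[1,99]),np.percentile(q[(q[:,2]>.132)&(q[:,2]<.148)&(abs(q[:,0])<.06),1],[1,99]))
    if n=='scene': a=cv2.resize(im[80:330,100:350],(400,400))
    else: save('l1',np.hstack([a,cv2.resize(im[100:300,280:480],(400,400))]))
```

```text
t 19.1 pos [0.3822 0.0884 0.2322] yaw 0.1476 grip 0.0009 0.0 F [-0.5 -0.6 -0.7]
d->tool units at goal yaw [0.801 6.144 0.805] twist 0
scene lid plane [ 0.0004 -0.0007  0.1415] 9281
hasp 492
  -0.17 35 [0.125 0.127 0.13 ] 0.001
  -0.16 81 [0.12  0.124 0.129] -0.0
  -0.15 55 [0.117 0.121 0.124] 0.0
  -0.14 54 [0.116 0.119 0.122] -0.0
  -0.13 68 [0.112 0.116 0.118] 0.0
  -0.12 73 [0.111 0.113 0.117] -0.001
  -0.11 77 [0.109 0.112 0.115] -0.0
  -0.1 49 [0.107 0.109 0.113] -0.0
lid x range at top [-0.08296679  0.08508481] [-0.12761691  0.13016929]
top lid plane [ 0.0002 -0.0003  0.1409] 8100
hasp 500
  -0.17 44 [0.124 0.127 0.129] -0.0
  -0.16 68 [0.119 0.123 0.128] -0.0
  -0.15 49 [0.117 0.119 0.123] 0.0
  -0.14 49 [0.113 0.118 0.122] 0.0
  -0.13 58 [0.112 0.116 0.119] 0.0
  -0.12 72 [0.11  0.113 0.116] -0.0
  -0.11 68 [0.107 0.112 0.115] -0.0
  -0.1 74 [0.106 0.109 0.113] 0.0
  -0.09 18 [0.109 0.113 0.13 ] -0.002
lid x range at top [-0.08467686  0.08371269] [-0.12918558  0.12770002]Traceback (most recent call last):
  File "<stdin>", line 15, in <module>
    return _nx.concatenate(arrs, 0, dtype=dtype, casting=casting)
           ~~~~~~~~~~~~~~~^^^^^^^^^^^^^^^^^^^^^^^^^^^^^^^^^^^^^^^
ValueError: all the input arrays must have same number of dimensions, but the array at index 0 has 1 dimension(s) and the array at index 1 has 3 dimension(s)
```

Run:
```python
from h import *; from go import to
cc=np.array([.555,-.1455]); y=.144; R2=np.array([[np.cos(y),-np.sin(y)],[np.sin(y),np.cos(y)]])
ph=np.linspace(1.9,0,20); r=.055
X=-.091-r*np.sin(ph)-.0015*np.cos(ph)-.008; Z=.105-r*np.cos(ph)+.0015*np.sin(ph)
w=cc+R2@[X[0],0]; print(X[0],Z[0],X[-1],Z[-1]); to(w[0],w[1],.16,.144)
print(np.c_[np.diff(X),-np.diff(Z)].__truediv__(.04).round(2).tolist())
im,_=ctrl.camera('scene'); im2,_=ctrl.camera('top')
save('l1',np.hstack([cv2.resize(im[120:300,140:340],(400,400)),cv2.resize(im2[150:290,300:460],(400,400))]))
```

```text
-0.15056157047251253 0.12420037630902381 -0.1005 0.049999999999999996
t 19.2 pos [0.3831 0.0861 0.2317] yaw 0.146 grip 0.0007 0.0 F [ 0.7  0.1 -0.1]
d->tool units at goal yaw [-0.343  6.346  1.794] twist 0.029
[[-0.04, 0.13], [-0.03, 0.13], [-0.01, 0.14], [-0.0, 0.14], [0.01, 0.14], [0.03, 0.13], [0.04, 0.13], [0.05, 0.13], [0.07, 0.12], [0.08, 0.11], [0.09, 0.11], [0.1, 0.1], [0.11, 0.09], [0.12, 0.08], [0.12, 0.06], [0.13, 0.05], [0.13, 0.04], [0.14, 0.02], [0.14, 0.01]]
```

View pics/l1.png

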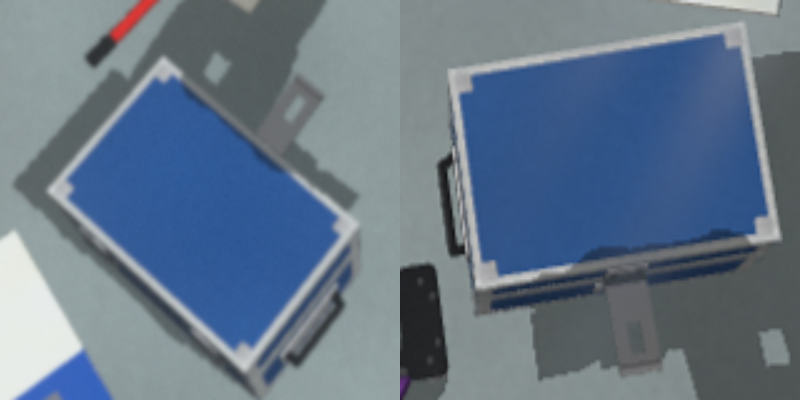

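The lid is shut flush, and the hasp sticks out over the bench at (635,330) in the right panel. I'll press the hasp down with the fingers straddling its slot.

{"op": "step_arm", "data": {
  "deltas": [
    {"dp":[-0.043,0.793,0.05],"twist":0.03},
    {"dp":[-0.043,0.793,0.05],"twist":0},
    {"dp":[-0.043,0.793,0.05],"twist":0},
    {"dp":[-0.043,0.793,0.05],"twist":0},
    {"dp":[-0.043,0.793,0.05],"twist":0},
    {"dp":[-0.043,0.793,0.05],"twist":0},
    {"dp":[-0.043,0.793,0.05],"twist":0},
    {"dp":[-0.043,0.793,0.05],"twist":0},
    {"dp":[0,0,0.7],"twist":0},
    {"dp":[0,0,0.7],"twist":0},
    {"dp":[0,0,0],"twist":0},
    {"dp":[0,0,0],"twist":0}
  ],
  "gripper": -0.62
}}

```text
time_s: 20.5
ee_pos: [0.4054, -0.1681, 0.16]
eef_rot: [-3.141, 0.0, 0.141]
force: [0.1, 0.3, -0.3]
grip_width: 0.0182
grip_force: 0.0
```

```bash
cat > cs.py <<'E'
from h import *; from go import to
cc=np.array([.555,-.1455]); y=.144
def cs(X,Y,Z):
    to(cc[0]+X*np.cos(y)-Y*np.sin(y),cc[1]+X*np.sin(y)+Y*np.cos(y),Z,y)
    p=T_ee()[:2,3]-cc; print('case xy',(p@[np.cos(y),np.sin(y)]).round(4),(p@[-np.sin(y),np.cos(y)]).round(4))
E
python3 -c "from cs import *; cs(-.1505,0,.1242)"
```

```text
t 20.5 pos [ 0.4054 -0.1681  0.16  ] yaw 0.141 grip 0.0182 0.0 F [ 0.1  0.3 -0.3]
d->tool units at goal yaw [ 0.021 -0.022  0.895] twist -0.043
case xy -0.1513 -0.0009
```

Positioned; now the arc.

{"op": "step_arm", "data": {
  "deltas": [
    {"dp":[0.02,-0.02,0.45],"twist":-0.04},
    {"dp":[0,0,0.44],"twist":0},
    {"dp":[-0.04,0,0.13],"twist":0},
    {"dp":[-0.03,0,0.13],"twist":0},
    {"dp":[-0.01,0,0.14],"twist":0},
    {"dp":[0,0,0.14],"twist":0},
    {"dp":[0.01,0,0.14],"twist":0},
    {"dp":[0.03,0,0.13],"twist":0},
    {"dp":[0.04,0,0.13],"twist":0},
    {"dp":[0.05,0,0.13],"twist":0},
    {"dp":[0.07,0,0.12],"twist":0}
  ]
}}

```text
time_s: 21.6
ee_pos: [0.4108, -0.1657, 0.0758]
eef_rot: [-3.141, 0.0, 0.145]
force: [0.8, -0.5, -0.2]
grip_width: 0.0182
grip_force: 0.5
```

{"op": "step_arm", "data": {
  "deltas": [
    {"dp":[0.08,0,0.11],"twist":0},
    {"dp":[0.09,0,0.11],"twist":0},
    {"dp":[0.1,0,0.1],"twist":0},
    {"dp":[0.11,0,0.09],"twist":0},
    {"dp":[0.12,0,0.08],"twist":0},
    {"dp":[0.12,0,0.06],"twist":0},
    {"dp":[0.13,0,0.05],"twist":0},
    {"dp":[0,0,0],"twist":0}
  ]
}}

```text
time_s: 22.4
ee_pos: [0.4409, -0.1613, 0.052]
eef_rot: [-3.141, 0.0, 0.145]
force: [-0.6, -0.7, -1.0]
grip_width: 0.018
grip_force: 0.0
```

```bash
python3 -c "from cs import *; cs(-.1005,0,.05)"
```

```text
t 22.4 pos [ 0.4409 -0.1613  0.052 ] yaw 0.1452 grip 0.018 0.0 F [-0.6 -0.7 -1. ]
d->tool units at goal yaw [0.366 0.019 0.05 ] twist 0.017
case xy -0.1151 0.0007
```

{"op": "step_arm", "data": {
  "deltas": [
    {"dp":[0.13,0.02,0.02],"twist":0},
    {"dp":[0.12,0,0],"twist":0},
    {"dp":[0.06,0,0],"twist":0},
    {"dp":[0,0,0],"twist":0}
  ]
}}

```text
time_s: 22.8
ee_pos: [0.4529, -0.1604, 0.0514]
eef_rot: [-3.142, 0.001, 0.145]
force: [-2.6, -1.5, -0.1]
grip_width: 0.018
grip_force: 1.1
```

{"op": "step_arm", "data": {
  "deltas": [
    {"dp":[0.04,0,0],"twist":0},
    {"dp":[0.04,0,0],"twist":0},
    {"dp":[0,0,0],"twist":0}
  ]
}}

```text
time_s: 23.1
ee_pos: [0.453, -0.1603, 0.0513]
eef_rot: [-3.14, 0.007, 0.145]
force: [-30.7, -6.6, 17.1]
grip_width: 0.0181
grip_force: 15.8
```

```bash
python3 -c "from cs import *; cs(-.1005,0,.05)"
```

```text
t 23.1 pos [ 0.453  -0.1603  0.0513] yaw 0.145 grip 0.0181 15.8 F [-30.7  -6.6  17.1]
d->tool units at goal yaw [ 0.065 -0.     0.033] twist 0.014
case xy -0.1031 -0.0
```

{"op": "step_arm", "data": {
  "deltas": [
    {"dp":[-0.1,0,0],"twist":0},
    {"dp":[-0.6,0,0],"twist":0},
    {"dp":[-1,0,-0.3],"twist":0},
    {"dp":[-0.6,-0.6,-0.9],"twist":0},
    {"dp":[0,-1,-0.9],"twist":0},
    {"dp":[0,-1,-0.9],"twist":0},
    {"dp":[0,-1,0],"twist":0},
    {"dp":[0,-1,0],"twist":0},
    {"dp":[0,-1,0],"twist":0},
    {"dp":[0,0,0],"twist":0}
  ]
}}

```text
time_s: 24.1
ee_pos: [0.3331, 0.0461, 0.1668]
eef_rot: [-3.141, -0.002, 0.15]
force: [0.7, -0.5, 0.7]
grip_width: 0.0177
grip_force: 0.0
```

```bash
cat > hs.py <<'E'
from cs import *
def hs(name):
    T=T_ee(); im,d=ctrl.camera(name); p,u,v=cloud(name,d,c2w(name,T) if name=='wrist' else None); q=p.copy(); w=p[:,:2]-cc; q[:,0]=w@[np.cos(y),np.sin(y)]; q[:,1]=w@[-np.sin(y),np.cos(y)]
    for lab,Y in(('hasp',(abs(q[:,1])<.016)&(abs(q[:,1])>.007)),('face',(abs(q[:,1])>.03)&(abs(q[:,1])<.06))):
        for z in np.arange(.01,.14,.01):
            k=q[Y&(q[:,2]>=z)&(q[:,2]<z+.01)&(q[:,0]<-.07)&(q[:,0]>-.16)]
            if len(k)>3: print(name,lab,round(z+.005,3),len(k),np.percentile(k[:,0],[5,50,95]).round(4))
    return im
E
python3 - <<'E'
from hs import *
cs(-.25,0,.2); im=hs('top')
E
```

```text
t 24.1 pos [0.3331 0.0461 0.1668] yaw 0.1501 grip 0.0177 0.0 F [ 0.7 -0.5  0.7]
d->tool units at goal yaw [-1.447  5.537 -0.829] twist 0.087
case xy -0.1921 0.2215
top hasp 0.035 12 [-0.0959 -0.0938 -0.0916]
top hasp 0.045 7 [-0.0934 -0.0922 -0.0917]
top hasp 0.055 5 [-0.0924 -0.092  -0.0918]
top hasp 0.065 7 [-0.0925 -0.0922 -0.0865]
top hasp 0.075 4 [-0.0924 -0.0922 -0.0921]
top hasp 0.105 15 [-0.095  -0.0925 -0.0873]
top hasp 0.115 16 [-0.0939 -0.0908 -0.0882]
top hasp 0.125 7 [-0.089  -0.0885 -0.0877]
top hasp 0.135 37 [-0.088  -0.085  -0.0715]
top face 0.015 17 [-0.0855 -0.0848 -0.0842]
top face 0.025 16 [-0.0852 -0.0846 -0.0843]
top face 0.035 16 [-0.0852 -0.0848 -0.084 ]
top face 0.045 17 [-0.0853 -0.0845 -0.0843]
top face 0.055 19 [-0.0852 -0.0847 -0.0841]
top face 0.065 16 [-0.0851 -0.0845 -0.0841]
top face 0.075 15 [-0.0851 -0.0847 -0.0843]
top face 0.085 15 [-0.0853 -0.0848 -0.0842]
top face 0.095 25 [-0.0858 -0.0851 -0.0843]
top face 0.105 19 [-0.0855 -0.0848 -0.0841]
top face 0.115 21 [-0.0853 -0.0846 -0.0842]
top face 0.125 16 [-0.0853 -0.0847 -0.0841]
top face 0.135 73 [-0.0854 -0.0782 -0.0707]
```

The leaf reads x = -0.092 at every height, so the hasp is at about 0 rad, flat over the staple. One last check of the lid and the other objects before I hand in.

Run:
```python
from h import *
im,d=ctrl.camera('top'); save('end',im)
for l in['multimeter','marker','phone']:
    for r in ctrl.cut_out('top',l)[:2]:
        p,_,_=cloud('top',d,None,r['pixels']); print(l,round(r['conf'],2),np.median(p,0).round(3))
```

```text
multimeter 0.83 [0.608 0.345 0.036]
marker 0.91 [ 0.47  -0.417  0.013]
phone 0.57 [0.649 0.193 0.01 ]
```

View pics/end.png

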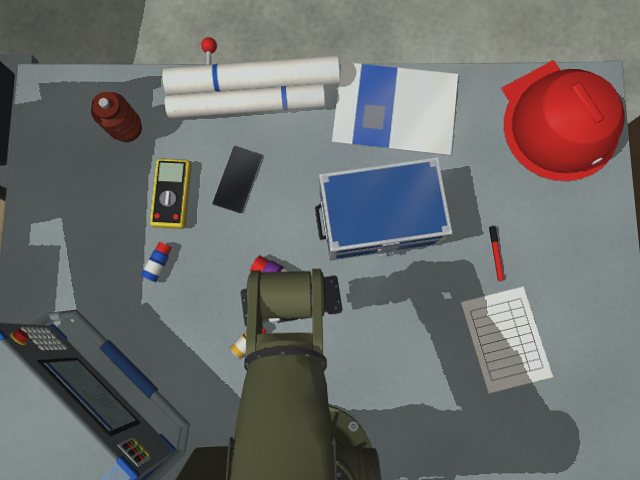

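The case is shut at (385,205) with the hasp down at (390,250). The multimeter, marker and phone haven't moved, and the arm is clear.

```bash
python3 -c "
from station import ctrl; print(ctrl.hand_in())"
```

```text
the job is handed in; nothing more can be done
None
```

The can stands upright, cap up, in the empty bay, the lid is fully shut, the hasp lies flat over the staple, and the job is handed in at about 24 s; the multimeter, marker and phone measured unmoved, but I didn't re-measure the tin and fuse box before closing the lid.

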